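# Shut and lock the filter hatch with its quarter-turn fastener

### The job

The filter in the bench dust extractor has been changed: push the blue service hatch on its top shut, then set a fingertip in the slot of the black round fastener, press down against the seal and turn it a quarter turn clockwise until it stops and the hatch stays locked down flush. Work with the fingertips only: do not grip the hatch or the fastener or force them, do not lift the hatch, leave the other things on the bench where they are, and finish clear of everything.

Things in the scene. Friction and masses are not known exactly. Their poses are not given: they have to be found in the camera images.
- filter_unit: bench dust-filter unit, fixed: white box 230 deep (x) x 280 wide (y) x 120 mm high on feet, grey front with air slots, round gauge, red switch. Origin: centre of its underside; x to its back, y to its left, z up. A blue hatch 186 x 210 x 10 mm covers the top; hinge axis along y at x +89, z +127 mm, the far side from the robot. The hatch is shut from above by its near part
- hatch (a joint): opening angle of the blue hatch, rad: 0 = shut, outer face level 132 mm above the bench; grows as its near edge rises. It stays where left; about 1 N at the near edge swings it. At 0.034 it rests on a springy seal, near edge 6 mm proud; 12 N pressed on the fastener brings it to 0, and the seal yields to -0.011 (14 N), a hard stop. Let go unlocked, it springs back to 0.034
- hatch_edge (a point): middle of the hatch's near (free) edge, on its outer face, 194 mm from the hinge axis. Frame as the hatch: y along the edge, -x outward from the hinge, z out of its face. Left and right of the fastener the outer face is bare for 60 mm
- cam (a joint): angle of the fastener, rad: 0 = open, slot parallel to the hinge, white pointer right at the red dot; grows clockwise from above to a hard stop at 1.571 = locked, pointer near at the green dot. Stiff (0.1 N m), stays where left. Its tongue hooks under the case's edge at about 0.65 to 0.95 rad: it jams there unless the hatch is pressed within 2 mm of shut, then holds it
- cam_slot (a point): middle of the slot's floor, on the fastener's axis, 134 mm from the hinge axis, 3 mm above the hatch's outer face (135 mm above the bench when shut). The black fastener is a disc 84 mm across standing 17 mm off the hatch; its slot runs straight across, open at both ends, 32 mm wide, 14 mm deep, with nothing in it. Frame: y along the slot (pointer at the -y end), z out of the hatch
- amber_jar: amber screw-cap jar, 44 mm across, 59 mm high, close to the unit's right side; origin: centre of its underside
- drop_bottle: brown dropper bottle, 33 mm across, 102 mm high, close to the unit's right side; origin: centre of its underside
- med_box: small printed carton, 31 x 86 x 49 mm, right of the unit; origin: centre of its underside
- binder_clip: black spring clip, 32 x 61 x 30 mm, right of the unit; origin: centre of its underside
- pen: blue pen lying on the bench, 145 mm long, right of the unit; origin: centre of its underside

How it is judged:
By the outcome, as a careful person would: the job done as asked, in the order asked, and still so for the second after the job is handed in, with the robot touching nothing.
It also fails if it takes over 45 s, if anything falls off the work surface, if the arm or the gripper's body presses on something with over 40 N, if the wrist force passes 120 N, or if a joint passes its speed limit or range.

### The arm

A 6-joint arm with a two-finger parallel gripper is mounted at the origin on a cart in front of the work surface, level with it; the furniture and walls round the work are solid. World frame = base frame: x ahead of the robot, y to its left, z up, the work surface at z = 0. Lengths are in m, angles in degrees, forces in N, time in s.
With the tool pointing down it reaches from about 0.3 to 0.75 m from the base axis. Payload 8.5 kg.
Tool frame: the origin (TCP) lies between the finger pads; the fingertips stand 11 mm ahead of it and the grasp point (between the pads) lies 8 mm behind it; z points along the fingers, y is the line along which they close (so a half turn about z gives the same grasp; the last joint's range is limited). The gripper opens to 88 mm and grips with 3 to 60 N. Pads are 18 mm wide; open, the fingers measure 123 mm over their backs; the gripper's body (75 mm by 187 mm) begins 45 mm behind the grasp point.
Start: joints at [58.826, 21.807, 74.336, -0, 83.858, -12.336], TCP at [0.178, 0.521, 0.221] pointing down, gripper open.
Joint ranges: [-178.18, 178.18], [-50.72, 133.34], [12.68, 142.11], [-81.47, 261.47], [9.98, 163.14], [-165.26, 165.26]. Speed limits (degrees/s): [136.94, 136.94, 180, 180, 180, 180].

### API

Orientations are given as a 3x3 rotation matrix whose columns are the frame's x, y, z axes.
In Python, from plant import robot gives the robot as it stands.
- The arm moves only by the tool apply_moves, never from a script. Its argument "rows" is a list of rows, each a list of 6 numbers: the shift along the tool's x, y, z in mm, then the turn, a rotation vector about the tool's x, y, z in degrees. In form: [[dx, dy, dz, wx, wy, wz], ...]. A call has 1 to 8 rows; each row is the pose to reach, as a shift and turn from the pose commanded when the call began, along the tool's axes at that moment; what a row does not reach only later rows make up. A row lasts 1/10 s, in which the tool goes at most 50 mm and 8.59 degrees, less where a joint would pass 70% of its speed; a pose out of reach is approached as far as the arm can. A call with a gripper value outside its range is refused whole. "jaw" is the gripper command: -1 is shut, 1 is fully open, values between are in proportion, set as the call begins (left out, the last holds). The fingers move at their own pace and stop on an object; "newtons" is the grip in N (left out, the last holds). Time passes only in rows, so rows that repeat a pose let the fingers close. It gives the time, the measured TCP pose, the force, the opening and the grip force at its end, in the units of the state.
- robot.sense(): the state, without advancing time (a new reading comes with each control period).
- robot.capture(name): name is "scene" or "top" or "wrist"; returns (picture, depth): 400x640x3 uint8, red, green, blue; 400x640 float32, m along the optical axis (not along the pixel's ray), 0 where there is no reading.
- robot.camera_info(name): a dict with "fx", "fy", "cx", "cy" (pixels), "k1" (the pictures are not rectified: a ray, as slopes to the right and down, at radius r is drawn at 1 + k1 r^2 times it, then the intrinsics apply), "R" (3x3) and "t" (3): a world point X has camera coordinates R X + t. Camera axes: x right, y down, z forward; pixel columns grow to the right and rows downward; lengths in m; the calibration is good to about 2 mm. A picture is of the moment at which its call begins: read the wrist's pose just before it. camera_info takes no time and is no camera call; for the wrist camera it gives the pose at the moment of the call.
- robot.close_job(): hands the job in; it is judged then, once.
Trained networks look in the newest picture that a camera, given by its name, has taken for a name from the list of things; names that differ only in an ending like _2 or _b are one class to them, and where a whole thing is asked for, a point or a joint stands for the part that bears it (a point fixed in the world has none). Each returns a list of dicts, best first, with "confidence" (0 to 1); they miss things now and then, are a little off and sometimes report something else, mostly with a low value. They report only what shows in the picture. A call takes as long as a camera call.
- robot.look_for(label, camera): "location" ([x, y, z] in m, in world coordinates, good to about 4 mm: the middle of the surface that is visible of it).
- robot.silhouettes(label, camera): "mask" (400x640 bool, what is visible of it).
- robot.mark_of(label, camera): "location" ([x, y, z] in m, in world coordinates, good to about 4 mm: a listed point, or the origin of a listed thing).
The state is a dict: "t": time; "qpos": joint angles; "dq": joint speeds; "tau": joint torques, N m; "tcp_pos": TCP position; "ee_rot": TCP orientation; "ft_force": force on the tool from outside, world axes, zero at the start; "torque": the same for the moment, N m; "finger_gap": opening from 0.0 (shut) to 1.0 (fully open); "grasp_force": force on a finger pad.
Only numpy, scipy, OpenCV 4.12 (cv2) and the standard library are available. Lean on these libraries where they do the work, as an engineer would, in place of code of your own. Each camera call takes 0.05 s, during which the arm holds its last target. There are 200 camera calls.

## Working session

There is one attempt and no reset: what is moved stays moved. The work goes in short steps, Python scripts to look and compute and a tool call to move; the robot and the scene stay as the last step left them, time stands still between calls to the robot, and variables do not carry over. Pictures are saved under pics/ and viewed, at most 10 in all, crops included, and the job is handed in when it is done.

Besides the shell and the picture viewer there is one more tool, called after "Call:" as name([rows], argument=value, ...), one row to a line, values as JSON. apply_moves: Moves the arm, as the interface text tells. Its arguments: {"type":"object","properties":{"rows":{"type":"array"},"jaw":{"type":"number"},"newtons":{"type":"number"}},"required":["rows"]}

```bash
mkdir -p pics; ls; python3 - <<'E'
from plant import robot
import cv2,numpy as np
s=robot.sense();print(s['t'],s['tcp_pos'],s['ee_rot'],s['finger_gap'],s['ft_force'])
for c in('scene','top'):
    p,d=robot.capture(c);cv2.imwrite(f'pics/{c}0.png',p[:,:,::-1]);np.save(f'/tmp/{c}d.npy',d)
    for l in('hatch_edge','cam_slot','filter_unit'):
        print(c,l,[(np.round(x['location'],4),round(x['confidence'],2)) for x in robot.mark_of(l,c)])
    i=robot.camera_info(c);print({k:np.round(v,3).tolist() for k,v in i.items()})
E
```

```text
pics
0.0 [0.17743348 0.52027925 0.22064262] [[-9.46435879e-01  3.22890952e-01 -7.48165129e-04]
 [ 3.22891666e-01  9.46435144e-01 -1.22091054e-03]
 [ 3.13868804e-04 -1.39708983e-03 -9.99998975e-01]] 1.0000152605745478 [ 0.01499776  0.09817717 -0.43612595]
scene hatch_edge [(array([ 0.4757, -0.1222,  0.232 ]), 0.79)]
scene cam_slot [(array([ 0.526 , -0.129 ,  0.2083]), 0.76), (array([ 0.4754, -0.1223,  0.2318]), 0.51)]
scene filter_unit [(array([ 0.5484, -0.1336, -0.0015]), 0.94)]
{'fx': 475.394, 'fy': 475.394, 'cx': 321.234, 'cy': 201.404, 'k1': -0.11, 'R': [[0.613, -0.79, 0.013], [-0.423, -0.342, -0.839], [0.667, 0.509, -0.544]], 't': [-0.583, 0.229, 0.816]}
top hatch_edge [(array([ 0.5287, -0.1278,  0.2051]), 0.63), (array([ 0.48  , -0.12  ,  0.2329]), 0.56)]
top cam_slot [(array([ 0.5307, -0.1296,  0.2064]), 0.81), (array([ 0.4238, -0.521 ,  0.0032]), 0.63)]
top filter_unit []
{'fx': 420.324, 'fy': 420.324, 'cx': 321.979, 'cy': 197.782, 'k1': -0.101, 'R': [[0.016, -1.0, 0.01], [-0.999, -0.016, -0.047], [0.047, -0.009, -0.999]], 't': [-0.329, 0.528, 0.996]}
```

View pics/scene0.png

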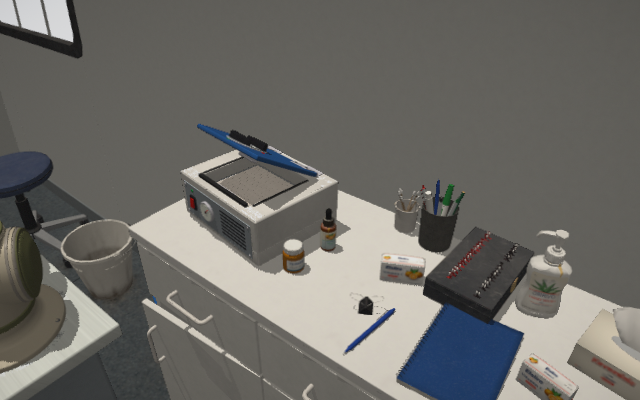

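View pics/top0.png

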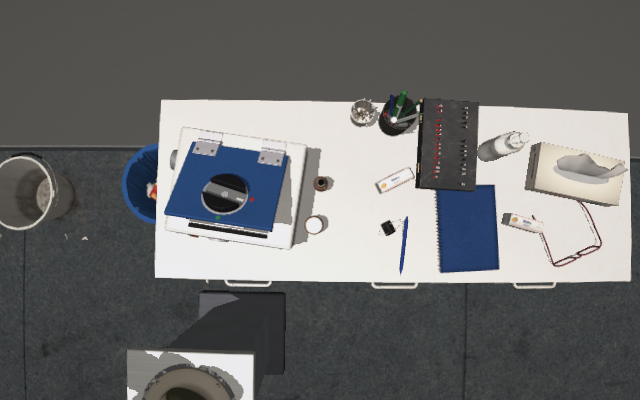

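The scene view shows the unit at the left with the hatch about 35° open. In the top view the disc is at about (225,194), the red dot at (252,199) and the green dot at (218,217), and the unit is yawed about -8°. I'll now fit the hatch plane and rectangle.

```bash
cat > h.py <<'E'
from plant import robot
import cv2,numpy as np
def points(cam,d,mask,i=None):
    i=i or robot.camera_info(cam)
    v,u=np.nonzero(mask&(d>0)); K=np.array([[i['fx'],0,i['cx']],[0,i['fy'],i['cy']],[0,0,1]])
    n=cv2.undistortPoints(np.stack([u,v],1).astype(np.float64)[:,None],K,np.array([i['k1'],0,0,0,0.]))[:,0]
    z=d[v,u]; return (np.c_[n*z[:,None],z]-np.array(i['t']))@np.array(i['R'])
E
python3 - <<'E'
from h import *
for c in('top','scene'):
    p=cv2.imread(f'pics/{c}0.png');d=np.load(f'/tmp/{c}d.npy')
    h=cv2.cvtColor(p,cv2.COLOR_BGR2HSV)
    m=(abs(h[:,:,0].astype(int)-110)<12)&(h[:,:,1]>120)&(h[:,:,2]>60)
    X=points(c,d,m); X=X[(X[:,2]>.1)&(X[:,2]<.3)&(abs(X[:,0]-.54)<.2)&(abs(X[:,1]+.13)<.2)]
    for _ in range(3):
        o=X.mean(0);n=np.linalg.svd(X-o,full_matrices=False)[2][2];n*=np.sign(n[2]);r=(X-o)@n;X=X[abs(r)<max(.003,2.5*r.std())]
    yaw=np.arctan2(-n[1],-n[0]); ang=np.arccos(n[2])
    ey=np.cross(n,[0,0,1.]);ey/=np.linalg.norm(ey);ey*=np.sign(ey[1]);ex=np.cross(ey,n)
    q=np.c_[(X-o)@ex,(X-o)@ey].astype(np.float32)
    rc=cv2.minAreaRect(q);
    lo,hi=np.percentile(q,[.3,99.7],axis=0)
    print(c,len(X),'yaw',np.degrees(yaw),'ang',np.degrees(ang),'rms',r.std(),'rect',rc,'ext',lo,hi,hi-lo)
    E=o+ex*lo[0]+ey*(lo+hi)[1]/2; H=E+ex*.194-n*.005
    print(' edge mid',E,'hinge axis pt',H,'slot',E+ex*.060+n*.003, 'unit',H[:2]-.089*np.array([np.cos(yaw),np.sin(yaw)]))
    print([ (np.round(x['location'],3),round(x['confidence'],2)) for l in('hatch','cam') for x in robot.look_for(l,c)])
E
```

```text
top 5438 yaw 172.54473035388804 ang 32.35439273328406 rms 0.0011830515070330827 rect ((0.008801400661468506, 0.0017087534070014954), (0.20777620375156403, 0.18615004420280457), 89.8955078125) ext [-0.08366666 -0.10164584] [0.09857379 0.10445188] [0.18224045 0.20609771]
 edge mid [ 0.47603649 -0.1217347   0.23464515] hinge axis pt [ 0.63588026 -0.14265159  0.1266014 ] slot [ 0.52788516 -0.12851953  0.20507014] unit [ 0.7241279  -0.15419953]
[(array([ 0.544, -0.134,  0.196]), 0.68), (array([ 0.531, -0.129,  0.211]), 0.64)]
scene 831 yaw 171.8638165740163 ang 31.157389647750097 rms 0.0023135829584079288 rect ((0.03650733456015587, 0.038464367389678955), (0.18002457916736603, 0.2107563018798828), 0.7924713492393494) ext [-0.05297532 -0.06705809] [0.12447774 0.14012879] [0.17745307 0.20718688]
 edge mid [ 0.47187378 -0.1237468   0.23360751] hinge axis pt [ 0.63365719 -0.14687623  0.12895496] slot [ 0.52423847 -0.13123314  0.20513131] unit [ 0.72176136 -0.15947209]
[(array([ 0.506, -0.165,  0.21 ]), 0.88), (array([ 0.422, -0.524,  0.008]), 0.5), (array([ 0.504, -0.139,  0.208]), 0.67)]
```

```bash
cat >> h.py <<'E'
from scipy.spatial.transform import Rotation as Ro
YAW=np.radians(-7.46);UX=np.array([np.cos(YAW),np.sin(YAW),0]);UY=np.array([-UX[1],UX[0],0])
H=np.array([.6355,-.1428,.127])   # hinge axis
def row(fwd,lat,ztip,cw=0,s=None):
    """fingertips at hinge+fwd*UX+lat*UY, height ztip; tool y along slot turned cw degrees"""
    s=s or robot.sense();R=np.array(s['ee_rot']);a=YAW+np.pi-np.radians(cw)
    x=np.array([np.cos(a),np.sin(a),0]);z=np.array([0,0,-1.]);T=np.c_[x,np.cross(z,x),z]
    p=H+fwd*UX+lat*UY;p[2]=ztip+.011
    return np.round(np.r_[R.T@(p-s['tcp_pos'])*1e3,Ro.from_matrix(R.T@T).as_rotvec(degrees=True)],1).tolist()
E
python3 - <<'E'
from h import *
print(row(-.143,0,.262),row(-.143,0,.320))
E
```

```text
[-507.4, -508.1, -51.7, -0.0, -0.0, -11.4] [-507.4, -508.1, -109.7, -0.0, -0.0, -11.4]
```

Call:
apply_moves([
  [0,0,-50,0,0,0],
  [0,0,-90,0,0,0],
  [-507,-508,-110,0,0,-11.4],
  [-507,-508,-110,0,0,-11.4],
  [-507,-508,-110,0,0,-11.4],
  [-507,-508,-110,0,0,-11.4],
  [-507,-508,-110,0,0,-11.4],
  [-507,-508,-110,0,0,-11.4],
], jaw=1)

```text
t: 1.4
tcp_pos: [0.3087, 0.2519, 0.3198]
ee_rot: [[-0.992, 0.129, 0.001], [0.129, 0.992, 0.0], [-0.001, 0.0, -1.0]]
ft_force: [1.6, 0.3, -0.3]
finger_gap: 0.999
grasp_force: 0.0
```

```bash
python3 -c "
from h import *
print(row(-.143,0,.262),row(-.143,0,.320))"
```

```text
[-232.0, -349.2, 46.9, 0.0, 0.0, 0.0] [-232.0, -349.2, -11.1, 0.0, 0.0, 0.0]
```

Call:
apply_moves([
  [-232,-349,-10,0,0,0],
  [-232,-349,-10,0,0,0],
  [-232,-349,-10,0,0,0],
  [-232,-349,-10,0,0,0],
  [-232,-349,-10,0,0,0],
  [-232,-349,-10,0,0,0],
  [-232,-349,-10,0,0,0],
  [-232,-349,-10,0,0,0],
])

```text
t: 2.2
tcp_pos: [0.4853, -0.1073, 0.3293]
ee_rot: [[-0.992, 0.13, 0.0], [0.13, 0.992, -0.0], [-0.0, -0.0, -1.0]]
ft_force: [0.6, 0.2, 0.6]
finger_gap: 0.997
grasp_force: 0.0
```

Call:
apply_moves([
  [0,0,0,0,0,0],
  [0,0,0,0,0,0],
])

```text
t: 2.4
tcp_pos: [0.4849, -0.1057, 0.3286]
ee_rot: [[-0.991, 0.131, -0.001], [0.131, 0.991, 0.001], [0.001, 0.001, -1.0]]
ft_force: [-0.2, 0.3, -0.9]
finger_gap: 1.001
grasp_force: 0.0
```

```bash
python3 - <<'E'
from h import *
print(robot.sense()['tcp_pos'])
for a in(32,25,18,12,8,4,2):
    r=np.radians(a);print(a,row(-.172*np.cos(r)+.005*np.sin(r),0,.127+.172*np.sin(r)+.005*np.cos(r)))
p,d=robot.capture('wrist');cv2.imwrite('pics/w1.png',p[:,:,::-1])
p,d=robot.capture('scene');cv2.imwrite('pics/s1.png',cv2.resize(p[100:260,150:400,::-1],None,fx=3,fy=3))
E
```

```text
[ 0.48485145 -0.10570602  0.32862399]
32 [-11.1, -17.3, 95.2, 0.0, -0.1, -0.1]
25 [-0.6, -17.3, 113.4, 0.0, -0.1, -0.1]
18 [7.7, -17.3, 132.7, 0.0, -0.1, -0.1]
12 [12.8, -17.3, 150.0, 0.0, -0.1, -0.1]
8 [15.3, -17.3, 161.7, 0.0, -0.1, -0.1]
4 [16.8, -17.3, 173.6, 0.0, -0.1, -0.1]
2 [17.3, -17.3, 179.6, 0.0, -0.1, -0.1]
```

View pics/s1.png

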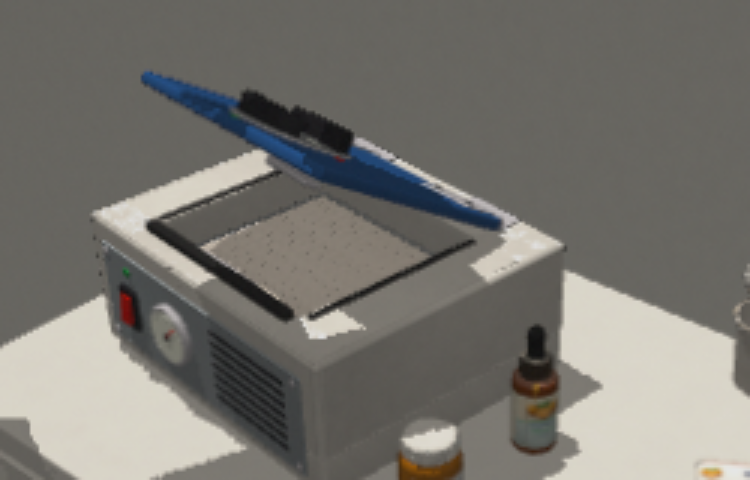

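The crop shows the hatch still open with its near edge at about (145,78), nothing in the way; the gripper is above the crop. Next I push along the hatch's arc.

Call:
apply_moves([
  [-11,-17,40,0,0,0],
  [-11,-17,75,0,0,0],
  [-11,-17,88,0,0,0],
  [-11,-17,95,0,0,0],
  [-7,-17,103,0,0,0],
  [-1,-17,113,0,0,0],
  [4,-17,123,0,0,0],
  [8,-17,133,0,0,0],
])

```text
t: 3.3
tcp_pos: [0.4744, -0.1205, 0.1968]
ee_rot: [[-0.992, 0.129, 0.002], [0.129, 0.992, -0.001], [-0.002, -0.001, -1.0]]
ft_force: [-0.4, 0.9, 0.9]
finger_gap: 0.998
grasp_force: 0.7
```

```bash
python3 - <<'E'
from h import *
for a in(18,15,12,8,6,4,3,2):
    r=np.radians(a);print(a,row(-.172*np.cos(r)+.005*np.sin(r),0,.127+.172*np.sin(r)+.005*np.cos(r)))
p,d=robot.capture('scene');cv2.imwrite('pics/s2.png',cv2.resize(p[60:260,150:400,::-1],None,fx=3,fy=3))
E
```

```text
18 [-0.6, -1.2, 0.9, -0.0, 0.1, 0.1]
15 [2.3, -1.2, 9.5, -0.0, 0.1, 0.1]
12 [4.6, -1.2, 18.2, -0.0, 0.1, 0.1]
8 [7.1, -1.2, 29.9, -0.0, 0.1, 0.1]
6 [8.0, -1.2, 35.9, -0.0, 0.1, 0.1]
4 [8.7, -1.2, 41.8, -0.0, 0.1, 0.1]
3 [9.0, -1.2, 44.8, -0.0, 0.1, 0.1]
2 [9.2, -1.2, 47.8, -0.0, 0.1, 0.1]
```

View pics/s2.png

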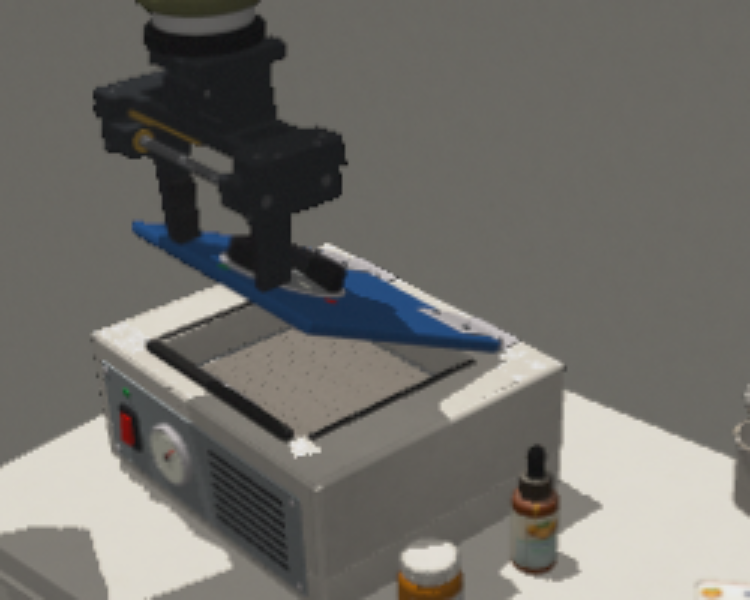

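Both fingertips rest on the blue face either side of the disc, at about (185,238) and (270,288), and the hatch has swung down to about 18°. I keep going until it meets the seal.

Call:
apply_moves([
  [2,-1,9,0,0,0],
  [5,-1,18,0,0,0],
  [7,-1,27,0,0,0],
  [8,-1,34,0,0,0],
  [9,-1,40,0,0,0],
  [9,-1,45,0,0,0],
  [9,-1,47,0,0,0],
  [9,-1,48,0,0,0],
])

```text
t: 4.15
tcp_pos: [0.4657, -0.1208, 0.1479]
ee_rot: [[-0.992, 0.129, -0.0], [0.129, 0.992, 0.0], [0.0, 0.0, -1.0]]
ft_force: [-0.8, -0.2, 0.6]
finger_gap: 0.998
grasp_force: 0.3
```

Call:
apply_moves([
  [0,0,2,0,0,0],
  [0,0,4,0,0,0],
  [0,0,4,0,0,0],
])

```text
t: 4.45
tcp_pos: [0.4656, -0.1208, 0.1439]
ee_rot: [[-0.992, 0.129, -0.0], [0.129, 0.992, 0.0], [0.0, 0.0, -1.0]]
ft_force: [-0.1, 0.7, -0.8]
finger_gap: 0.999
grasp_force: 0.0
```

Call:
apply_moves([
  [0,0,-10,0,0,0],
  [0,0,-35,0,0,0],
  [0,0,-55,0,0,0],
  [0,0,-55,0,0,0],
])

```text
t: 4.85
tcp_pos: [0.4667, -0.1213, 0.202]
ee_rot: [[-0.992, 0.129, 0.005], [0.129, 0.992, -0.003], [-0.005, -0.002, -1.0]]
ft_force: [0.6, -0.6, 0.6]
finger_gap: 0.997
grasp_force: 0.0
```

Call:
apply_moves([
  [150,0,-30,0,0,0],
  [150,0,-30,0,0,0],
  [150,0,-30,0,0,0],
  [150,0,-30,0,0,0],
], jaw=-0.1)

```text
t: 5.25
tcp_pos: [0.3134, -0.0999, 0.2295]
ee_rot: [[-0.991, 0.131, 0.0], [0.131, 0.991, -0.001], [-0.0, -0.001, -1.0]]
ft_force: [0.6, -0.5, -0.6]
finger_gap: 0.66
grasp_force: 0.0
```

```bash
python3 - <<'E'
from h import *
p,d=robot.capture('top');cv2.imwrite('pics/t2.png',cv2.resize(p[110:260,140:340,::-1],None,fx=4,fy=4,interpolation=cv2.INTER_CUBIC))
for c in('top','scene'):
    if c=='scene': robot.capture(c)
    for l in('cam_slot','hatch_edge'):print(c,l,[(np.round(x['location'],4),round(x['confidence'],2)) for x in robot.mark_of(l,c)])
print('expected',H-.134*UX,H-.194*UX)
h=cv2.cvtColor(p,cv2.COLOR_RGB2HSV)
m=(abs(h[:,:,0].astype(int)-110)<12)&(h[:,:,1]>120)&(h[:,:,2]>60)
m[:,320:]=0;m[:,:155]=0
X=points('top',d,m);X=X[(X[:,2]>.11)&(X[:,2]<.16)];q=np.c_[(X-H)@UX,(X-H)@UY]
print('hatch ext',np.percentile(q,[.3,99.7],axis=0),cv2.minAreaRect((q*1e3).astype(np.float32)),'z',np.polyfit(q[:,0],X[:,2],1))
m=(h[:,:,2]<60);m[:,320:]=0;m[:,:155]=0;m[250:]=0
X=points('top',d,m);q=np.c_[(X-H)@UX,(X-H)@UY];k=(np.hypot(q[:,0]+.134,q[:,1])<.055)&(X[:,2]>.143)&(X[:,2]<.165);print('disc',cv2.minEnclosingCircle((q[k]*1e3).astype(np.float32)),k.sum())
E
```

```text
top cam_slot [(array([ 0.5107, -0.1246,  0.1566]), 0.67)]
top hatch_edge [(array([ 0.4503, -0.1144,  0.1642]), 0.97)]
scene cam_slot [(array([ 0.5069, -0.1239,  0.1564]), 0.94)]
scene hatch_edge [(array([ 0.4464, -0.1178,  0.1619]), 0.66)]
expected [ 0.50263421 -0.12540224  0.127     ] [ 0.44314207 -0.1176122   0.127     ]
hatch ext [[-0.18873684 -0.10251664]
 [-0.00917942  0.10395465]] ((-98.95465087890625, 0.888946533203125), (208.1410369873047, 181.79287719726562), 89.62530517578125) z [-0.15600998  0.13178941]
disc ((-128.8921661376953, 0.1888894885778427), 41.11185836791992) 178
```

View pics/t2.png

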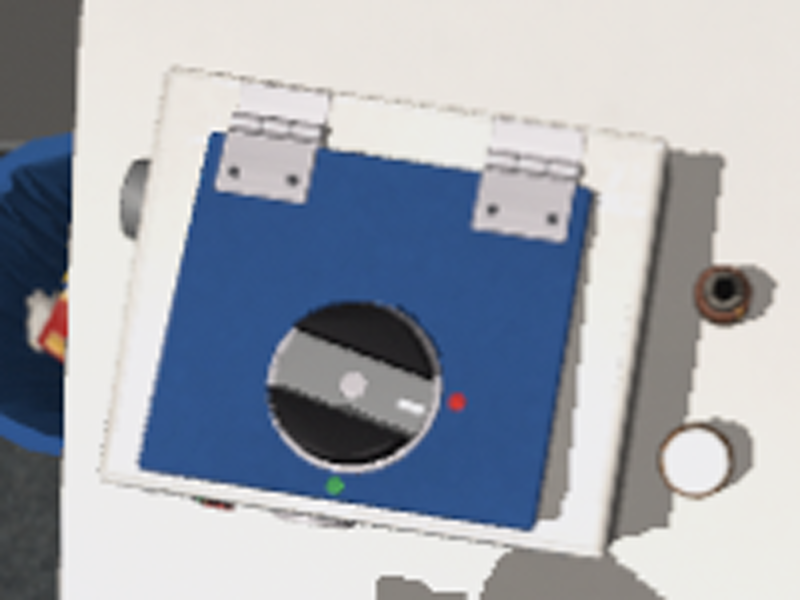

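The crop shows the hatch not yet down: the shadow gap and the plane slope (0.156 rad) put it about 9° open, although the tips were commanded to 133 mm and felt nothing. The pointer is still at the red dot (457,402). I'll check where the fingertips really are relative to the TCP.

```bash
python3 - <<'E'
from h import *
s=robot.sense();t=np.array(s['tcp_pos']);R=np.array(s['ee_rot']);print(s['t'],t,s['finger_gap'],s['ft_force'])
p,d=robot.capture('scene');cv2.imwrite('pics/s3.png',cv2.resize(p[60:260,120:370,::-1],None,fx=3,fy=3))
X=points('scene',d,np.ones(d.shape,bool));q=(X-t)@R
k=(abs(q[:,0])<.025)&(abs(q[:,1])<.08)&(abs(q[:,2])<.05);q=q[k]*1e3
for lo in range(-50,50,5):
    w=q[(q[:,2]>=lo)&(q[:,2]<lo+5)]
    if len(w):print(lo,len(w),np.round(w.min(0)),np.round(w.max(0)))
E
```

```text
5.55 [ 0.31771067 -0.10161159  0.22863817] 0.4462469265459542 [-0.22403932  0.15656594  0.50044345]
-50 74 [-10. -40. -50.] [ 12.  33. -45.]
-45 65 [ -8. -39. -45.] [ 12.  33. -40.]
-40 75 [-11. -39. -40.] [ 11.  33. -35.]
-35 66 [-10. -38. -35.] [ 12.  33. -30.]
-30 69 [-10. -38. -30.] [ 12.  31. -25.]
-25 59 [-10. -35. -25.] [ 11.  33. -20.]
-20 24 [-11. -32. -20.] [ 11.  29. -17.]
```

View pics/s3.png

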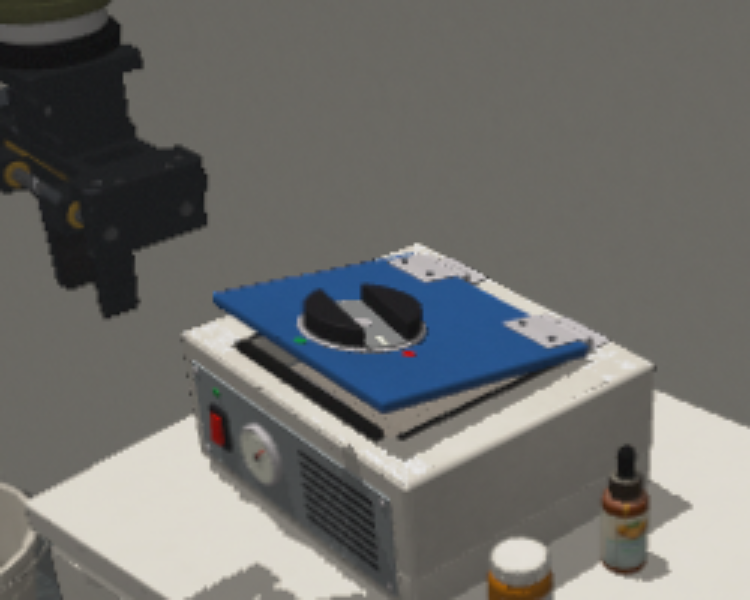

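The picture and depth agree: the fingertips end about 16 mm behind the reported TCP rather than 11 mm ahead, so the hatch stopped at 9°. I correct for that and push again with the jaw wide.

```bash
sed -i 's/ztip+.011/ztip-.0155/' h.py; python3 - <<'E'
from h import *
print(robot.sense()['finger_gap'])
for f,z in((-.170,.185),(-.170,.165),(-.171,.150),(-.172,.138),(-.172,.134)):print(row(f,0,z))
E
```

```text
0.45046327007626286
[-150.6, 0.2, 59.0, 0.0, -0.1, 0.1]
[-150.6, 0.2, 79.0, 0.0, -0.1, 0.1]
[-149.6, 0.1, 94.0, 0.0, -0.1, 0.1]
[-148.6, 0.1, 106.0, 0.0, -0.1, 0.1]
[-148.6, 0.1, 110.0, 0.0, -0.1, 0.1]
```

Call:
apply_moves([
  [-50,0,0,0,0,0],
  [-100,0,10,0,0,0],
  [-150,0,20,0,0,0],
  [-150,0,40,0,0,0],
  [-150,0,55,0,0,0],
  [-150,0,65,0,0,0],
  [-150,0,72,0,0,0],
  [-150,0,79,0,0,0],
], jaw=1)

```text
t: 6.4
tcp_pos: [0.4659, -0.1209, 0.1499]
ee_rot: [[-0.992, 0.129, 0.0], [0.129, 0.992, -0.0], [-0.0, -0.0, -1.0]]
ft_force: [-0.1, 0.1, -0.3]
finger_gap: 0.999
grasp_force: 0.0
```

Call:
apply_moves([
  [0,0,6,0,0,0],
  [0.5,0,12,0,0,0],
  [1,0,18,0,0,0],
  [2,0,23,0,0,0],
  [2,0,26,0,0,0],
  [2,0,27,0,0,0],
])

```text
t: 7.0
tcp_pos: [0.4635, -0.1205, 0.1228]
ee_rot: [[-0.992, 0.13, -0.0], [0.13, 0.992, 0.0], [0.0, 0.0, -1.0]]
ft_force: [-0.3, -0.6, -0.1]
finger_gap: 1.002
grasp_force: 0.3
```

Go on in small steps until the seal is felt.

Call:
apply_moves([
  [0,0,1.5,0,0,0],
  [0,0,3,0,0,0],
  [0,0,3,0,0,0],
])

```text
t: 7.3
tcp_pos: [0.4637, -0.1205, 0.1203]
ee_rot: [[-0.992, 0.129, 0.0], [0.129, 0.992, -0.0], [-0.0, -0.0, -1.0]]
ft_force: [-1.2, -0.0, 3.4]
finger_gap: 0.997
grasp_force: 1.4
```

Call:
apply_moves([
  [0,0,1,0,0,0],
  [0,0,2,0,0,0],
  [0,0,2,0,0,0],
])

```text
t: 7.6
tcp_pos: [0.4636, -0.1205, 0.1183]
ee_rot: [[-0.992, 0.129, -0.0], [0.129, 0.992, -0.0], [-0.0, -0.0, -1.0]]
ft_force: [-2.1, -0.1, 3.8]
finger_gap: 0.998
grasp_force: 2.1
```

Call:
apply_moves([
  [0,0,1,0,0,0],
  [0,0,2,0,0,0],
  [0,0,2,0,0,0],
])

```text
t: 7.9
tcp_pos: [0.4635, -0.1205, 0.1163]
ee_rot: [[-0.992, 0.129, -0.0], [0.129, 0.992, -0.0], [0.0, -0.0, -1.0]]
ft_force: [-2.6, 1.0, 6.1]
finger_gap: 1.001
grasp_force: 2.7
```

Call:
apply_moves([
  [0,0,-2,0,0,0],
  [0,0,-6,0,0,0],
  [0,0,-16,0,0,0],
  [0,0,-35,0,0,0],
  [0,0,-60,0,0,0],
  [0,0,-70,0,0,0],
  [60,0,-70,0,0,0],
  [150,0,-70,0,0,0],
])

```text
t: 8.7
tcp_pos: [0.3636, -0.1073, 0.1858]
ee_rot: [[-0.992, 0.128, -0.0], [0.128, 0.992, -0.0], [-0.0, -0.0, -1.0]]
ft_force: [-0.5, -0.5, 0.9]
finger_gap: 1.001
grasp_force: 0.0
```

Call:
apply_moves([
  [70,0,0,0,0,0],
  [70,0,0,0,0,0],
  [70,0,0,0,0,0],
  [70,0,0,0,0,0],
], jaw=-0.1)

```text
t: 9.1
tcp_pos: [0.2957, -0.0989, 0.1864]
ee_rot: [[-0.991, 0.13, 0.001], [0.13, 0.991, -0.001], [-0.001, -0.001, -1.0]]
ft_force: [-0.5, 0.7, -0.1]
finger_gap: 0.66
grasp_force: 0.0
```

```bash
python3 - <<'E'
from h import *
p,d=robot.capture('top');cv2.imwrite('pics/t3.png',cv2.resize(p[110:260,140:340,::-1],None,fx=4,fy=4,interpolation=cv2.INTER_CUBIC))
h=cv2.cvtColor(p,cv2.COLOR_RGB2HSV)
m=(abs(h[:,:,0].astype(int)-110)<12)&(h[:,:,1]>120)&(h[:,:,2]>60)
m[:,320:]=0;m[:,:155]=0
X=points('top',d,m);X=X[(X[:,2]>.11)&(X[:,2]<.17)];q=np.c_[(X-H)@UX,(X-H)@UY]
print('hatch ext',np.percentile(q,[.3,99.7],axis=0),cv2.minAreaRect((q*1e3).astype(np.float32)),'z',np.polyfit(q[:,0],X[:,2],1))
# light slot strip + dark disc halves together: ring of non-blue pixels around the disc
X=points('top',d,np.ones(d.shape,bool));ok=(d>0)&~m;X=points('top',d,ok);q=np.c_[(X-H)@UX,(X-H)@UY]
k=(np.hypot(q[:,0]+.134,q[:,1])<.050)&(X[:,2]>.135)&(X[:,2]<.17);print('disc',cv2.minEnclosingCircle((q[k]*1e3).astype(np.float32)),q[k].mean(0))
v=h[ok][:,2];f=k&(v>90)&(X[:,2]<.148);g=q[f];c=g.mean(0);e=np.linalg.svd(g-c,full_matrices=False)[2][0];print('slot',f.sum(),c,X[f][:,2].mean(),np.degrees(np.arctan2(e[0],e[1])))
robot.capture('scene')
for c in('top','scene'):print([(np.round(x['location'],4),(np.array(x['location'])-H)@np.c_[UX,UY],round(x['confidence'],2)) for x in robot.mark_of('cam_slot',c)])
s=robot.sense();print(s['t'],s['tcp_pos'],s['finger_gap'])
for z in(.185,.155,.142,.139,.135):print(z,row(-.134,0,z))
E
```

```text
hatch ext [[-0.19159213 -0.10243641]
 [-0.00981543  0.10384723]] ((-100.15831756591797, 1.3155441284179688), (208.32557678222656, 183.9136505126953), 89.75360870361328) z [-0.03481085  0.13125138]
disc ((-134.8219451904297, -0.6388947367668152), 48.965904235839844) [-0.13367808 -0.00074543]
slot 756 [-0.13455685 -0.00157858] 0.13869246450709427 12.752677721820277
[(array([ 0.5052, -0.125 ,  0.1417]), array([-0.13150815,  0.00073197]), 0.88)]
[(array([ 0.5033, -0.1234,  0.1421]), array([-0.13359981,  0.00207174]), 0.63)]
9.3 [ 0.29587756 -0.09874738  0.18598583] 0.48069938481219004
0.185 [-208.5, 0.2, 16.4, 0.0, -0.0, 0.1]
0.155 [-208.5, 0.2, 46.4, 0.0, -0.0, 0.1]
0.142 [-208.5, 0.2, 59.4, 0.0, -0.0, 0.1]
0.139 [-208.5, 0.2, 62.4, 0.0, -0.0, 0.1]
0.135 [-208.5, 0.2, 66.4, 0.0, -0.0, 0.1]
```

View pics/t3.png

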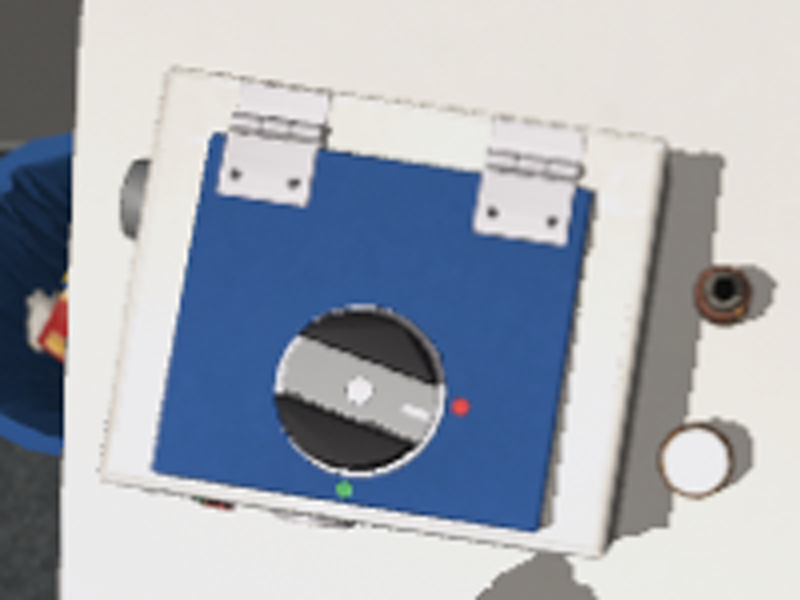

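The hatch now lies on the seal (slope 0.035 rad, as specified). The slot runs from (275,360) to (445,415) with the pointer beside the red dot. It is already about 12° clockwise of the hinge line, so I enter turned by 12°.

Call:
apply_moves([
  [-50,0,0,0,0,4],
  [-100,0,0,0,0,8],
  [-150,0,0,0,0,12],
  [-190,0,0,0,0,12],
  [-208,0,8,0,0,12],
  [-208,0,20,0,0,12],
  [-208,0,30,0,0,12],
  [-208,0,36,0,0,12],
])

```text
t: 10.1
tcp_pos: [0.5012, -0.1251, 0.1488]
ee_rot: [[-0.943, 0.332, -0.002], [0.332, 0.943, 0.001], [0.002, 0.0, -1.0]]
ft_force: [-0.5, 0.3, -0.3]
finger_gap: 0.448
grasp_force: 0.0
```

```bash
python3 - <<'E'
from h import *
s=robot.sense();print(s['t'],s['finger_gap'],s['ft_force'])
for z in(.155,.142,.139,.135):print(z,row(-.134,0,z,12))
p,d=robot.capture('scene');cv2.imwrite('pics/s4.png',cv2.resize(p[110:230,160:310,::-1],None,fx=5,fy=5,interpolation=cv2.INTER_CUBIC))
E
```

```text
10.1 0.44784880028712226 [-0.50136195  0.31656086 -0.30913399]
0.155 [-1.5, 0.2, 9.3, 0.0, -0.1, 0.0]
0.142 [-1.5, 0.2, 22.3, 0.0, -0.1, 0.0]
0.139 [-1.5, 0.2, 25.3, 0.0, -0.1, 0.0]
0.135 [-1.5, 0.2, 29.3, 0.0, -0.1, 0.0]
```

View pics/s4.png

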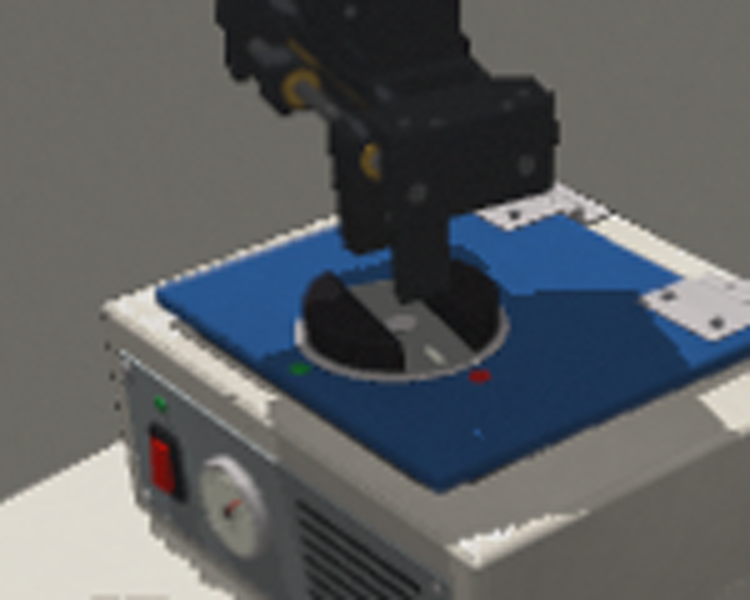

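The tips hang about 10 mm above the fastener, lined up along the slot: the near finger is at (425,295) above the pointer at (435,353). I lower them in.

Call:
apply_moves([
  [-1.5,0,6,0,0,0],
  [-1.5,0,12,0,0,0],
  [-1.5,0,18,0,0,0],
  [-1.5,0,22,0,0,0],
  [-1.5,0,24,0,0,0],
  [-1.5,0,24,0,0,0],
])

```text
t: 10.75
tcp_pos: [0.5027, -0.1259, 0.1259]
ee_rot: [[-0.943, 0.333, -0.0], [0.333, 0.943, 0.0], [0.0, 0.0, -1.0]]
ft_force: [-0.3, -0.5, 0.9]
finger_gap: 0.452
grasp_force: 0.0
```

Call:
apply_moves([
  [0,0,1,0,0,0],
  [0,0,2,0,0,0],
  [0,0,2,0,0,0],
])

```text
t: 11.05
tcp_pos: [0.5027, -0.1259, 0.1241]
ee_rot: [[-0.943, 0.333, 0.0], [0.333, 0.943, -0.0], [-0.0, -0.0, -1.0]]
ft_force: [-0.8, -0.8, -0.8]
finger_gap: 0.452
grasp_force: 0.0
```

Call:
apply_moves([
  [0,0,1,0,0,0],
  [0,0,2,0,0,0],
  [0,0,2,0,0,0],
])

```text
t: 11.35
tcp_pos: [0.5028, -0.126, 0.1224]
ee_rot: [[-0.943, 0.333, 0.0], [0.333, 0.943, -0.0], [-0.0, -0.0, -1.0]]
ft_force: [-0.7, -0.3, 3.6]
finger_gap: 0.446
grasp_force: 1.7
```

Call:
apply_moves([
  [0,0,1,0,0,0],
  [0,0,2.5,0,0,0],
  [0,0,2.5,0,0,0],
])

```text
t: 11.65
tcp_pos: [0.5027, -0.126, 0.12]
ee_rot: [[-0.943, 0.333, 0.0], [0.333, 0.943, -0.0], [-0.0, -0.0, -1.0]]
ft_force: [-2.8, 1.2, 5.1]
finger_gap: 0.449
grasp_force: 2.9
```

Call:
apply_moves([
  [0,0,1,0,0,0],
  [0,0,1.5,0,0,0],
  [0,0,1.5,0,0,0],
])

```text
t: 11.95
tcp_pos: [0.5026, -0.1259, 0.1187]
ee_rot: [[-0.943, 0.333, 0.0], [0.333, 0.943, -0.0], [-0.0, -0.0, -1.0]]
ft_force: [-3.8, 1.3, 8.4]
finger_gap: 0.45
grasp_force: 4.2
```

Call:
apply_moves([
  [0,0,1,0,0,0],
  [0,0,1.5,0,0,0],
  [0,0,1.5,0,0,0],
])

```text
t: 12.25
tcp_pos: [0.5026, -0.1259, 0.1175]
ee_rot: [[-0.943, 0.333, 0.0], [0.333, 0.943, -0.0], [-0.0, -0.0, -1.0]]
ft_force: [-3.7, 0.6, 11.1]
finger_gap: 0.448
grasp_force: 5.3
```

```bash
python3 - <<'E'
from h import *
for _ in range(2):
    robot.capture('scene');s=robot.sense();print(s['t'],s['tcp_pos'],s['ft_force'],s['torque'])
print(row(-.134,0,.135,12))
E
```

```text
12.3 [ 0.50255129 -0.12593751  0.1174485 ] [-3.82968357  1.16728279  9.87610254] [ 0.20903071  0.72803931 -0.06471864]
12.35 [ 0.5025338  -0.12595116  0.11746668] [-4.63640356  0.29116101 10.81606082] [ 0.20501985  0.65059445 -0.03720912]
[0.1, 0.6, -2.0, -0.0, 0.0, 0.0]
```

Call:
apply_moves([
  [0,0,1,0,0,0],
  [0,0,1,0,0,5],
  [0,0,1,0,0,10],
  [0,0,1,0,0,15],
  [0,0,1,0,0,20],
  [0,0,1,0,0,20],
])

```text
t: 12.95
tcp_pos: [0.5021, -0.1258, 0.1165]
ee_rot: [[-0.771, 0.637, -0.001], [0.637, 0.771, -0.0], [0.0, -0.001, -1.0]]
ft_force: [-7.6, 1.8, 12.9]
finger_gap: 0.448
grasp_force: 6.3
```

```bash
python3 - <<'E'
from h import *
s=robot.sense();print(s['t'],s['tcp_pos'],s['ft_force'],s['torque']);print(row(-.134,0,.135,32))
E
```

```text
12.95 [ 0.50212401 -0.12578276  0.11654386] [-7.59637899  1.82922376 12.87497534] [0.32130834 0.95528751 0.05627104]
[-0.1, 0.6, -3.0, -0.0, -0.0, -0.1]
```

Call:
apply_moves([
  [0.4,-0.3,0,0,0,5],
  [0.4,-0.3,0,0,0,10],
  [0.4,-0.3,0,0,0,15],
  [0.4,-0.3,0,0,0,20],
  [0.4,-0.3,0,0,0,20],
])

```text
t: 13.45
tcp_pos: [0.5019, -0.1256, 0.1166]
ee_rot: [[-0.507, 0.862, -0.0], [0.862, 0.507, 0.0], [0.0, 0.0, -1.0]]
ft_force: [-6.1, 2.5, 12.2]
finger_gap: 0.451
grasp_force: 6.2
```

```bash
python3 - <<'E'
from h import *
s=robot.sense();print(s['t'],s['tcp_pos'],s['ft_force'],s['torque']);print(row(-.134,0,.135,52))
E
```

```text
13.45 [ 0.50186262 -0.12556321  0.11660898] [-6.13149554  2.52444504 12.24628702] [0.43094623 0.70719897 0.09187763]
[-0.3, 0.7, -2.9, 0.0, -0.0, -0.1]
```

The torque of 0.09 N m shows the fastener is turning under the press. I continue.

Call:
apply_moves([
  [0,0,0.4,0,0,5],
  [0,0,0.4,0,0,10],
  [0,0,0.4,0,0,15],
  [0,0,0.4,0,0,20],
  [0,0,0.4,0,0,20],
])

```text
t: 13.95
tcp_pos: [0.5016, -0.1253, 0.1164]
ee_rot: [[-0.181, 0.983, -0.0], [0.983, 0.181, 0.0], [0.001, -0.0, -1.0]]
ft_force: [-7.7, 2.9, 14.9]
finger_gap: 0.449
grasp_force: 7.2
```

```bash
python3 - <<'E'
from h import *
s=robot.sense();print(s['t'],s['tcp_pos'],s['ft_force'],s['torque'],s['qpos']);print(row(-.134,0,.135,72))
E
```

```text
13.95 [ 0.50161086 -0.12529982  0.11639469] [-7.69597283  2.93343222 14.85871171] [0.54906512 0.93690317 0.07105179] [-2.71675788e+01  2.45615024e+01  8.89985161e+01  1.32401394e-02
  6.64747406e+01 -3.76172149e+01]
[-0.3, 1.0, -3.1, -0.0, -0.0, -0.1]
```

Call:
apply_moves([
  [0,0,0,0,0,5],
  [0,0,0,0,0,10],
  [0,0,0,0,0,15],
  [0,0,0,0,0,18],
  [0,0,0,0,0,18],
])

```text
t: 14.45
tcp_pos: [0.5017, -0.1249, 0.1164]
ee_rot: [[0.13, 0.991, -0.0], [0.991, -0.13, 0.001], [0.001, -0.0, -1.0]]
ft_force: [-7.0, 5.8, 16.2]
finger_gap: 0.449
grasp_force: 7.8
```

```bash
python3 - <<'E'
from h import *
s=robot.sense();print(s['t'],s['tcp_pos'],s['ft_force'],s['torque']);print(row(-.134,0,.135,90))
E
```

```text
14.45 [ 0.50172434 -0.12486812  0.11636013] [-7.02578586  5.7751592  16.19930185] [0.88395685 0.94382407 0.03249141]
[-0.4, 1.0, -3.1, -0.0, -0.1, -0.0]
```

Call:
apply_moves([
  [0,0,-0.4,0,0,3],
  [0,0,-0.4,0,0,6],
  [0,0,-0.4,0,0,8],
  [0,0,-0.4,0,0,8],
])

```text
t: 14.85
tcp_pos: [0.503, -0.1253, 0.1168]
ee_rot: [[0.267, 0.964, 0.003], [0.964, -0.267, 0.0], [0.001, 0.003, -1.0]]
ft_force: [-0.7, 5.8, 12.5]
finger_gap: 0.451
grasp_force: 6.0
```

```bash
python3 - <<'E'
from h import *
s=robot.sense();print(s['t'],s['tcp_pos'],s['ft_force'],s['torque']);print(row(-.134,0,.135,98))
E
```

```text
14.85 [ 0.50296901 -0.12528718  0.11683931] [-0.74270131  5.83745627 12.51765003] [0.74958071 0.01472278 0.05896978]
[-0.2, -0.3, -2.7, 0.1, -0.1, -0.0]
```

Call:
apply_moves([
  [0,0,0,0,0,2],
  [0,0,0,0,0,4],
  [0,0,0,0,0,4],
])

```text
t: 15.15
tcp_pos: [0.5037, -0.1245, 0.1169]
ee_rot: [[0.332, 0.943, 0.004], [0.943, -0.332, 0.001], [0.003, 0.004, -1.0]]
ft_force: [3.5, 10.1, 10.1]
finger_gap: 0.449
grasp_force: 16.8
```

```bash
python3 - <<'E'
from h import *
s=robot.sense();print(s['t'],s['tcp_pos'],s['ft_force'],s['torque']);print(row(-.134,0,.135,102))
E
```

```text
15.15 [ 0.50365487 -0.12450581  0.11686879] [ 3.54588687 10.05497071 10.09311093] [ 1.48804327 -0.58422756  0.89048464]
[-1.2, -0.7, -2.6, 0.2, -0.2, 0.1]
```

The torque jumped to 0.9 N m, so the stop is reached. I unload the tips by turning back inside the slot's play, then rise clear and look.

Call:
apply_moves([
  [0,0,0,0,0,-4],
  [0,0,-1,0,0,-8],
  [0,0,-4,0,0,-9],
  [0,0,-10,0,0,-9],
  [0,0,-25,0,0,-9],
  [0,0,-50,0,0,-9],
  [0,0,-80,0,0,-9],
  [0,0,-100,0,0,-9],
])

```text
t: 15.95
tcp_pos: [0.5023, -0.1261, 0.2174]
ee_rot: [[0.182, 0.983, 0.001], [0.983, -0.182, -0.001], [-0.001, 0.001, -1.0]]
ft_force: [0.7, 0.1, 0.2]
finger_gap: 0.448
grasp_force: 0.0
```

```bash
python3 -c "
from h import *
print(row(-.36,0,.24,93))"
```

```text
[-11.2, -225.5, -7.3, 0.1, 0.0, -0.0]
```

Call:
apply_moves([
  [-5,-50,-10,0,0,0],
  [-8,-100,-10,0,0,0],
  [-11,-150,-10,0,0,0],
  [-11,-190,-10,0,0,0],
  [-11,-215,-10,0,0,0],
  [-11,-215,-10,0,0,0],
])

```text
t: 16.55
tcp_pos: [0.2866, -0.0969, 0.2257]
ee_rot: [[0.183, 0.983, -0.0], [0.983, -0.183, -0.0], [-0.0, -0.0, -1.0]]
ft_force: [-0.4, 0.3, 0.7]
finger_gap: 0.452
grasp_force: 0.0
```

```bash
python3 - <<'E'
from h import *
p,d=robot.capture('top');cv2.imwrite('pics/t5.png',cv2.resize(p[110:260,140:340,::-1],None,fx=4,fy=4,interpolation=cv2.INTER_CUBIC))
h=cv2.cvtColor(p,cv2.COLOR_RGB2HSV)
m=(abs(h[:,:,0].astype(int)-110)<12)&(h[:,:,1]>120)&(h[:,:,2]>60)
m[:,320:]=0;m[:,:155]=0
X=points('top',d,m);X=X[(X[:,2]>.11)&(X[:,2]<.17)];q=np.c_[(X-H)@UX,(X-H)@UY]
print('z',np.polyfit(q[:,0],X[:,2],1))
ok=(d>0)&~m;X=points('top',d,ok);q=np.c_[(X-H)@UX,(X-H)@UY]
k=(np.hypot(q[:,0]+.134,q[:,1])<.045)&(X[:,2]>.12)&(X[:,2]<.143)
v=h[ok][:,2];g=q[k&(v>90)];g=g-g.mean(0);e=np.linalg.svd(g,full_matrices=False)[2][0];print('slot cw',np.degrees(np.arctan2(e[0],e[1])),len(g),robot.sense()['t'],robot.sense()['tcp_pos'])
E
```

```text
z [-0.0128138   0.13143854]
slot cw -93.24323505915366 637 16.6 [ 0.28820069 -0.09769323  0.22595934]
```

View pics/t5.png

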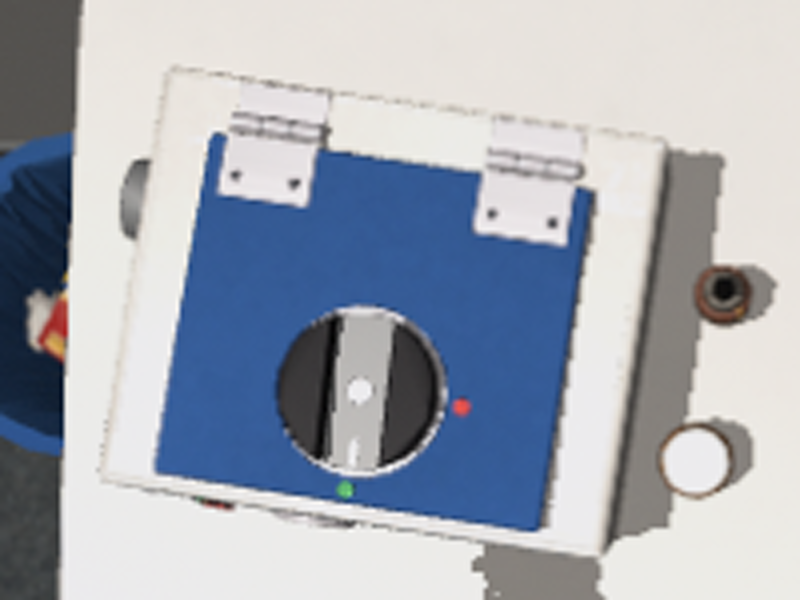

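The picture shows the pointer (354,453) about 3° short of the green dot (345,490), and the plane slope is 0.013 rad. Turning back while still pressed evidently dragged the fastener back by friction. I go in again, press, turn to the stop, and lift straight off without turning back.

```bash
python3 - <<'E'
from h import *
print(robot.sense()['ft_force'],robot.sense()['torque'])
for z in(.205,.165,.140,.136):print(row(-.134,0,z,88))
E
```

```text
[-0.58335316 -0.21843814  0.04516485] [-0.10322263  0.10313938  0.02575075]
[12.1, 215.8, 36.7, 0.1, 0.0, -5.1]
[12.1, 215.8, 76.7, 0.1, 0.0, -5.1]
[12.1, 215.8, 101.7, 0.1, 0.0, -5.1]
[12.1, 215.8, 105.7, 0.1, 0.0, -5.1]
```

Call:
apply_moves([
  [3,50,0,0,0,-2],
  [6,100,0,0,0,-4],
  [9,150,5,0,0,-5],
  [12,195,15,0,0,-5],
  [12,216,30,0,0,-5],
  [12,216,45,0,0,-5],
  [12,216,60,0,0,-5],
  [12,216,70,0,0,-5],
])

```text
t: 17.4
tcp_pos: [0.5042, -0.1248, 0.1538]
ee_rot: [[0.095, 0.996, -0.002], [0.996, -0.095, 0.001], [0.001, -0.002, -1.0]]
ft_force: [0.1, 0.5, -0.1]
finger_gap: 0.447
grasp_force: 0.0
```

```bash
python3 - <<'E'
from h import *
for z in(.140,.136):print(row(-.134,0,z,88))
E
```

```text
[-0.7, -1.4, 29.3, -0.1, -0.0, 0.0]
[-0.7, -1.4, 33.3, -0.1, -0.0, 0.0]
```

Call:
apply_moves([
  [-0.7,-1.4,10,0,0,0],
  [-0.7,-1.4,19,0,0,0],
  [-0.7,-1.4,26,0,0,0],
  [-0.7,-1.4,30,0,0,0],
  [-0.7,-1.4,32,0,0,0],
  [-0.7,-1.4,33,0,0,0],
  [-0.7,-1.4,33,0,0,0],
])

```text
t: 18.1
tcp_pos: [0.5021, -0.1257, 0.1228]
ee_rot: [[0.095, 0.995, 0.0], [0.995, -0.095, -0.0], [-0.0, 0.0, -1.0]]
ft_force: [-0.6, -0.4, -0.3]
finger_gap: 0.451
grasp_force: 0.0
```

Call:
apply_moves([
  [0,0,1,0,0,0],
  [0,0,2,0,0,0],
  [0,0,2,0,0,0],
])

```text
t: 18.4
tcp_pos: [0.5019, -0.1257, 0.1206]
ee_rot: [[0.095, 0.996, -0.0], [0.996, -0.095, 0.0], [0.0, -0.0, -1.0]]
ft_force: [0.4, -0.5, 1.0]
finger_gap: 0.45
grasp_force: 0.0
```

Call:
apply_moves([
  [0,0,1,0,0,0],
  [0,0,2,0,0,0],
  [0,0,2,0,0,0],
])

```text
t: 18.7
tcp_pos: [0.502, -0.1257, 0.1192]
ee_rot: [[0.095, 0.996, 0.0], [0.996, -0.095, -0.0], [-0.0, 0.0, -1.0]]
ft_force: [-1.4, 1.0, 5.6]
finger_gap: 0.45
grasp_force: 2.9
```

Call:
apply_moves([
  [0,0,0.8,0,0,0],
  [0,0,1.6,0,0,0],
  [0,0,1.6,0,0,0],
])

```text
t: 19.0
tcp_pos: [0.502, -0.1257, 0.1178]
ee_rot: [[0.095, 0.996, 0.001], [0.996, -0.095, -0.001], [-0.0, 0.001, -1.0]]
ft_force: [-2.7, -0.0, 8.9]
finger_gap: 0.451
grasp_force: 4.2
```

Call:
apply_moves([
  [0,0,0.8,0,0,0],
  [0,0,1.5,0,0,3],
  [0,0,1.5,0,0,6],
  [0,0,1.5,0,0,9],
  [0,0,1.5,0,0,10],
  [0,0,1.5,0,0,10],
])

```text
t: 19.6
tcp_pos: [0.5028, -0.1253, 0.1169]
ee_rot: [[0.266, 0.964, 0.003], [0.964, -0.266, -0.0], [0.001, 0.003, -1.0]]
ft_force: [-1.9, 4.2, 11.6]
finger_gap: 0.448
grasp_force: 5.8
```

```bash
python3 - <<'E'
from h import *
s=robot.sense();print(s['t'],s['tcp_pos'],s['ft_force'],s['torque']);print(row(-.134,0,.135,98))
E
```

```text
19.6 [ 0.50279795 -0.12528356  0.11688328] [-1.93143739  4.24649382 11.58414122] [ 6.33060640e-01 -2.73380447e-04  6.45273201e-02]
[-0.2, -0.1, -2.6, 0.2, -0.0, 0.0]
```

Call:
apply_moves([
  [0,0,0,0,0,1.5],
  [0,0,0,0,0,3],
  [0,0,0,0,0,3],
])

```text
t: 19.9
tcp_pos: [0.5034, -0.1246, 0.1169]
ee_rot: [[0.316, 0.949, 0.005], [0.949, -0.316, 0.001], [0.002, 0.004, -1.0]]
ft_force: [2.9, 8.6, 10.3]
finger_gap: 0.451
grasp_force: 11.5
```

```bash
python3 - <<'E'
from h import *
s=robot.sense();print(s['t'],s['tcp_pos'],s['ft_force'],s['torque']);print(row(-.134,0,.135,101))
E
```

```text
19.9 [ 0.50340176 -0.12458741  0.116948  ] [ 2.94014543  8.61945808 10.33963194] [ 1.27466174 -0.54696185  0.36738368]
[-1.0, -0.5, -2.6, 0.2, -0.1, 0.0]
```

The stop is felt (0.37 N m). Now I lift straight up with no turn back, then move clear.

Call:
apply_moves([
  [0,0,-2,0,0,0],
  [0,0,-6,0,0,0],
  [0,0,-12,0,0,0],
  [0,0,-20,0,0,0],
  [0,0,-40,0,0,0],
  [0,0,-70,0,0,0],
  [0,0,-100,0,0,0],
  [0,0,-100,0,0,0],
])

```text
t: 20.7
tcp_pos: [0.5033, -0.1266, 0.2195]
ee_rot: [[0.316, 0.949, 0.007], [0.949, -0.316, -0.004], [-0.002, 0.008, -1.0]]
ft_force: [-0.2, -0.3, -0.5]
finger_gap: 0.451
grasp_force: 0.0
```

Call:
apply_moves([
  [-15,-48,-5,0,0,0],
  [-30,-95,-5,0,0,0],
  [-45,-140,-5,0,0,0],
  [-60,-185,-5,0,0,0],
  [-65,-205,-5,0,0,0],
  [-65,-205,-5,0,0,0],
])

```text
t: 21.3
tcp_pos: [0.285, -0.1221, 0.2204]
ee_rot: [[0.319, 0.948, -0.0], [0.948, -0.319, -0.001], [-0.001, 0.0, -1.0]]
ft_force: [0.3, -0.8, 0.4]
finger_gap: 0.452
grasp_force: 0.0
```

```bash
python3 - <<'E'
from h import *
p,d=robot.capture('top');cv2.imwrite('pics/t6.png',cv2.resize(p[110:260,140:340,::-1],None,fx=4,fy=4,interpolation=cv2.INTER_CUBIC))
h=cv2.cvtColor(p,cv2.COLOR_RGB2HSV)
m=(abs(h[:,:,0].astype(int)-110)<12)&(h[:,:,1]>120)&(h[:,:,2]>60)
m[:,320:]=0;m[:,:155]=0
X=points('top',d,m);X=X[(X[:,2]>.11)&(X[:,2]<.17)];q=np.c_[(X-H)@UX,(X-H)@UY]
print('z',np.polyfit(q[:,0],X[:,2],1))
w=(h[:,:,1]<60)&(h[:,:,2]>150);w[:,320:]=0;Y=points('top',d,w);g=np.c_[(Y-H)@UX,(Y-H)@UY];k=(Y[:,2]>.10)&(Y[:,2]<.14)&(abs(g[:,1])<.138)&(g[:,0]>-.2)&(g[:,0]<.02)&(abs(g[:,1])>.108)
print('case top slope',np.polyfit(g[k][:,0],Y[k][:,2],1),k.sum())
ok=(d>0)&~m;X=points('top',d,ok);q=np.c_[(X-H)@UX,(X-H)@UY]
k=(np.hypot(q[:,0]+.134,q[:,1])<.045)&(X[:,2]>.12)&(X[:,2]<.143)
v=h[ok][:,2];g=q[k&(v>90)];g=g-g.mean(0);e=np.linalg.svd(g,full_matrices=False)[2][0];print('slot cw',np.degrees(np.arctan2(e[0],e[1])),len(g),robot.sense()['t'],robot.sense()['tcp_pos'])
E
```

```text
z [-0.01503422  0.13130022]
case top slope [-0.0011867   0.11919437] 2658
slot cw -90.63687215266317 636 21.35 [ 0.28641683 -0.12264032  0.22054684]
```

View pics/t6.png

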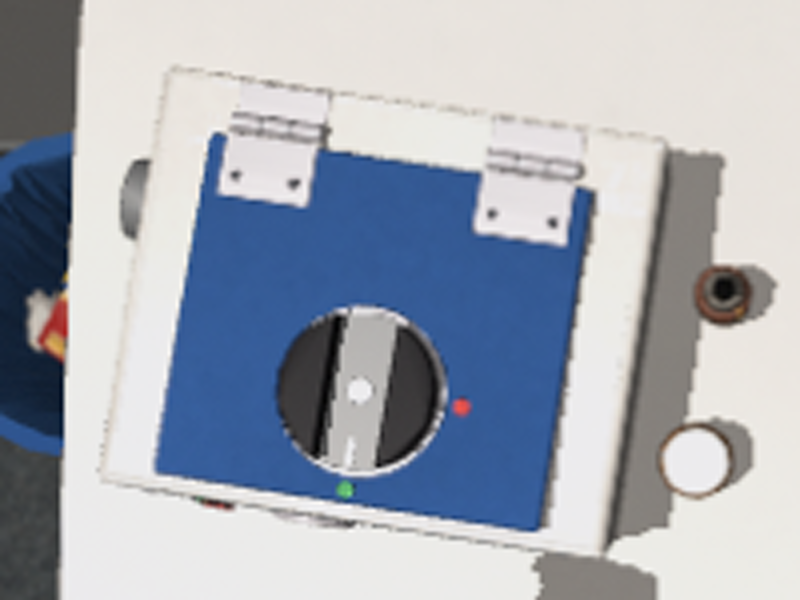

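The pointer is now at the green dot: (348,453) against (345,490), with the slot at 89.4°. The hatch is held down against the seal, and the jar and bottle have not moved. The arm is clear, so I hand in.

```bash
python3 -c "
from plant import robot
print(robot.close_job())"
```

```text
the job is handed in; nothing more can be done
None
```

I pushed the hatch shut and turned the fastener clockwise to its stop (slot at about 89°, pointer at the green dot), but the held hatch still measured about 0.014 rad, or 2–3 mm proud at its near edge, so it may not count as fully flush. The other things were not touched, the arm finished clear, and I handed in at about 21 s.

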